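# Set out the sealing kit from the tilt-out bin

### The arm

A 6-joint arm with a two-finger parallel gripper is mounted at the origin on the work surface. World frame = base frame: x ahead of the robot, y to its left, z up, the work surface at z = 0. Lengths are in m, angles in rad, forces in N, time in s.
With the tool pointing down it reaches from about 0.375 to 0.975 m from the base axis. Payload 3.8 kg.
Tool frame: the origin (TCP) lies midway between the tips of the shut fingers; the grasp point (between the pads) lies 19 mm behind it; z points along the fingers, y is the line along which they close (so a half turn about z gives the same grasp; the last joint's range is limited). The gripper opens to 85 mm and grips with 20 to 120 N. Pads are 22 mm wide; open, the fingers measure 114 mm over their backs; the gripper's body (76 mm by 85 mm) begins 54 mm behind the grasp point. The pads swing forward as they close: fully open they stand 13 mm farther back than shut.
Start: joints at [1.196, 0.264, 1.604, -0, 1.274, -0.037], TCP at [0.224, 0.637, 0.231] pointing down, gripper open.
Joint ranges: [-2.63, 2.63], [-0.94, 2.18], [0.31, 2.57], [-1.31, 4.45], [0, 2.66], [-2.55, 2.55]. Speed limits (rad/s): [2.57, 2.57, 3.14, 3.14, 3.14, 3.14].

### API

Orientations are given as a rotation vector (axis times angle).
In Python, from workcell import bot gives the robot as it stands.
- The arm moves only by the tool jog_arm, never from a script. Its argument "motion" is a list of rows, each a list of 5 numbers: the opening, from -1 (shut) to 1 (fully open), then the shift along the tool's x, y, z in mm, then the turn about the tool's z in degrees. In form: [[claw, x, y, z, twist], ...]. A call has 1 to 10 rows; each row shifts and turns the commanded pose from where the row before left it, along the tool's axes as they then stand; what a row does not reach is not made up. A row lasts 1/12 s, in which the tool goes at most 41.7 mm and 7.16 degrees, less where a joint would pass 70% of its speed; a pose out of reach is approached as far as the arm can. A call with a gripper value outside its range is refused whole. The fingers move at their own pace and stop on an object; "force" is the grip in N (left out, the last holds). Time passes only in rows, so rows that do not move let the fingers close. It gives the time, the measured TCP pose, the force, the opening and the grip force at its end, in the units of the state.
- bot.read_state(): the state, without advancing time (a new reading comes with each control period).
- bot.read_camera(name): name is "scene" or "top" or "wrist"; returns (picture, depth): 400x640x3 uint8, red, green, blue; 400x640 float32, m along the optical axis (not along the pixel's ray), 0 where there is no reading.
- bot.get_calibration(name): a dict with "vfov" (degrees; the focal length in pixels is half the picture's height over the tangent of half this angle, whatever the lens; pixels are square), "cx", "cy" (the principal point, pixels), "rvec" (rotation vector, rad) and "tvec" (3), from world to camera coordinates, as OpenCV has them; the wrist camera has in their place "tool_from_camera" (4x4, takes a point from camera to tool coordinates, whose origin is the TCP and whose axes are the flange's). Camera axes: x right, y down, z forward; pixel columns grow to the right and rows downward; lengths in m; the calibration is good to about 2 mm. A picture is of the moment at which its call begins: read the wrist's pose just before it. get_calibration takes no time and is no camera call.
- bot.finish_job(): hands the job in; it is judged then, once.
The state is a dict: "time": time; "q": joint angles; "joint_vel": joint speeds; "joint_torque": joint torques, N m; "tool_pos": TCP position; "tcp_rot": TCP orientation; "wrist_force": force on the tool from outside, world axes, zero at the start; "torque": the same for the moment, N m; "width": opening from 0.0 (shut) to 1.0 (fully open); "grip_force": force on a finger pad.
Only numpy, scipy, OpenCV 4.12 (cv2) and the standard library are available. Lean on these libraries where they do the work, as an engineer would, in place of code of your own. Each camera call takes 0.05 s, during which the arm holds its last target. There are 200 camera calls.

### The job

First take the broad scraper out of the tipped-open bin and stand it upright, blade down, in the middle slot of the rack, lowering it right to the bottom of the slot before you let go. Then lay the cartridge centrally in the V cradle, letting it settle onto both rests before you let go. Leave the narrow scraper in the bin and everything else where it is.

Things in the scene. Friction and masses are not known exactly. Their poses are not given: they have to be found in the camera images.
- scraper_mid (a point): broad yellow flat scraper: blade 8 mm thick, 90 wide, 90 high; on it, centred, a handle 12 thick, 36 wide, 60 high; ~90 g. Point: its centre, 75 mm from either end. z: blade to handle end, y: blade width, x: normal of the flat. Starts in a bin bay, blade down, leaning 30 deg, handle towards the robot; upper 80 mm stick out. Pinch the handle's 12 mm along the lean; draw out along its z.
- bin: white plastic tilt-out bin (fixed), leaning open 30 deg towards its own -x. Origin: centre of its stand, at shelf height; z up. Two bays side by side, at y = +52 and -52 mm, each 100 x 60 mm inside and 68 mm deep along the lean; either scraper may be in either bay. Behind, at x = +72 mm, an upright panel 80 mm high, 236 mm wide.
- rack: grey plastic slotted rack (fixed), a block 130 x 130 x 55 mm. Origin: centre of its underside; z up. Three slots along its y, at x = -40, 0, +40 mm: each 12 mm wide (3 mm chamfer at the mouth), 104 long, 43 deep, slot floor 12 mm above the underside. The middle slot (x = 0) is for the scraper, whose centre is 87 mm above the underside when home.
- cradle: grey plastic cradle (fixed): base 130 x 84 x 8 mm with two 90-degree V rests, 16 mm thick, at x = -50 and +50 mm. Origin: centre of the underside; z up; x is the V's axis. V bottom 14 mm, rest tops 40 mm above the underside; a seated cartridge has its axis 48 mm above the underside. 84 mm of free room for fingers between the rests.
- cartridge_mid (a point): white sealant cartridge: cylinder 48 mm across, 140 mm long, with a stub 16 mm thick and 15 mm long on its +x end; ~250 g. Point: centre of the cylinder, on its axis; x is its axis. It starts lying on the ribbed mat, the point 27 mm above the shelf. Either end may point either way in the cradle.
- mat: black rubber mat (fixed), 170 x 90 x 3 mm, with two lengthwise ribs (9 mm high above the shelf, at y = -21 and +21 mm) that keep the cartridge from rolling. Origin: centre of its underside; x along the cartridge.
- narrow_mid (a point): the other yellow scraper: same shape and height but its blade is only 50 mm wide. It leans in the other bay of the bin and stays there. Point at half its height; axes as for the broad scraper.
- float: a black flat plastic float, 8 mm thick, 90 mm wide, 85 mm high, already standing in the rack's slot at x = +40 mm (its top is about 97 mm above the shelf). Stays. Origin: middle of its lower edge.
- opener: small steel cartridge opener lying on the shelf, about 105 x 30 x 6 mm. Stays. Origin: on its underside.
- caps: clear plastic set of three nozzle caps standing on a 36 x 110 mm strip, 56 mm high. Stays. Origin: centre of its underside.
- tape: roll of paper tape lying flat, 90 mm across, 25 mm high. Stays. Origin: centre of its underside.
- jar: closed jar, 68 mm across, 75 mm high. Stays. Origin: centre of its underside.
- brush: hand brush lying on the shelf, about 200 mm long. Stays. Origin: on its underside.
Not all that is in view belongs to the job. Leave any pink look-alike of the part that bears cartridge_mid alone.

How it is judged:
On the way, in this order (a step that is already met when the one before it is completed fails the run):
1. the broad scraper stands at the bottom of the rack's middle slot while still held (z of scraper_mid in the frame of rack below 0.0915 m and x of scraper_mid in the frame of rack between -0.012 and 0.012 m and y of scraper_mid in the frame of rack between -0.015 and 0.015 m and angle between scraper_mid's own z axis and vertical below 0.15 rad and angle between the x axis of scraper_mid and the x axis of rack, either way round below 0.15 rad and contact force between the fingers and scraper above 0.5 N), for 0.1 s.
2. the cartridge rests in the V cradle while still held (z of cartridge_mid in the frame of cradle between 0.043 and 0.0515 m and y of cartridge_mid in the frame of cradle between -0.006 and 0.006 m and x of cartridge_mid in the frame of cradle between -0.03 and 0.03 m and angle between the x axis of cartridge_mid and the x axis of cradle, either way round below 0.12 rad and contact force between the fingers and cartridge above 0.5 N and contact force between cartridge and cradle above 0.3 N), for 0.1 s.
At the end, for the whole second after the job is handed in: Both released and at rest. Scraper blade down in the middle slot: centre at most 91.5 mm above the rack underside, within 12 mm across, 15 mm along, 0.15 rad. Cartridge in the cradle: axis 43 to 51.5 mm above its underside, within 6 mm across, 30 mm along, 0.12 rad (z of scraper_mid in the frame of rack below 0.0915 m and x of scraper_mid in the frame of rack between -0.012 and 0.012 m and y of scraper_mid in the frame of rack between -0.015 and 0.015 m and angle between scraper_mid's own z axis and vertical below 0.15 rad and angle between the x axis of scraper_mid and the x axis of rack, either way round below 0.15 rad and z of cartridge_mid in the frame of cradle between 0.043 and 0.0515 m and y of cartridge_mid in the frame of cradle between -0.006 and 0.006 m and x of cartridge_mid in the frame of cradle between -0.03 and 0.03 m and angle between the x axis of cartridge_mid and the x axis of cradle, either way round below 0.12 rad and linear speed of each of scraper, cartridge below 0.02 m/s and contact force between the fingers and scraper below 0.1 N and contact force between the fingers and cartridge below 0.1 N); the robot touches nothing.
It fails at once if the narrow scraper was shifted by more than 30 mm (distance of narrow_mid from where it was at the start of the episode above 0.03 m).
It fails at once if something else was shifted by more than 30 mm (distance of any of float, opener, caps, tape, jar, brush from where it was at the start of the episode above 0.03 m).
It also fails if it takes over 72 s, if anything falls off the work surface, if the arm or the gripper's body presses on something with over 40 N, if the wrist force passes 120 N, or if a joint passes its speed limit or range.

## Working session

There is one attempt and no reset: what is moved stays moved. The work goes in short steps, Python scripts to look and compute and a tool call to move; the robot and the scene stay as the last step left them, time stands still between calls to the robot, and variables do not carry over. Pictures are saved under pics/ and viewed, at most 10 in all, crops included, and the job is handed in when it is done.

Besides the shell and the picture viewer there is one more tool, called by a JSON object that holds its "method" and its "body", one argument or row to a line. jog_arm: Moves the arm, as the interface text tells. Its arguments: {"type":"object","properties":{"motion":{"type":"array"},"force":{"type":"number"}},"required":["motion"]}

```bash
ls; mkdir -p pics; cat > h.py <<'E'
import numpy as np, cv2
from scipy.spatial.transform import Rotation as R
from workcell import bot
def cam(name):
    s=bot.read_state(); im,d=bot.read_camera(name); c=bot.get_calibration(name)
    f=im.shape[0]/2/np.tan(np.radians(c['vfov'])/2)
    if 'rvec' in c:
        Rw=R.from_rotvec(np.ravel(c['rvec'])).as_matrix().T; t=-Rw@np.ravel(c['tvec'])
    else:
        T=np.array(c['tool_from_camera']); Rt=R.from_rotvec(s['tcp_rot']).as_matrix()
        Rw=Rt@T[:3,:3]; t=Rt@T[:3,3]+np.array(s['tool_pos'])
    v,u=np.mgrid[:im.shape[0],:im.shape[1]]
    P=np.stack([(u-c['cx'])/f*d,(v-c['cy'])/f*d,d],-1)@Rw.T+t
    P[d==0]=np.nan
    return im,d,P
def save(n,im,s=1):
    cv2.imwrite('pics/'+n,cv2.resize(im[:,:,::-1],None,fx=s,fy=s))
E
python3 - <<'E'
from h import *
for n in('scene','top'):
    im,d,P=cam(n); save(n+'.png',im,1.25); np.savez(n+'.npz',im=im,d=d,P=P); print(bot.get_calibration(n))
print(bot.get_calibration('wrist'),bot.read_state())
E
```

```text
pics
{'vfov': 42.99751428618734, 'cx': 321.8220502772037, 'cy': 211.0915350729249, 'rvec': array([ 1.78729334,  1.36346316, -0.72872084]), 'tvec': array([-0.10440149, -0.2344636 ,  1.94494295])}
{'vfov': 49.27902543456161, 'cx': 331.41403516039253, 'cy': 202.79580334349927, 'rvec': array([ 2.18055963, -2.15282053,  0.17223303]), 'tvec': array([-0.05108195,  0.54557682,  1.04808059])}
{'vfov': 59.25803844529738, 'cx': 320.6980583672215, 'cy': 205.4581143384568, 'tool_from_camera': array([[ 2.28303731e-06, -9.58042066e-01, -2.86627633e-01,
         7.23169110e-02],
       [ 9.99998522e-01,  4.95003367e-04, -1.64656495e-03,
        -7.08917584e-04],
       [ 1.71936013e-03, -2.86627206e-01,  9.58040651e-01,
        -1.42843831e-01],
       [ 0.00000000e+00,  0.00000000e+00,  0.00000000e+00,
         1.00000000e+00]])} {'time': 0.1, 'q': array([ 1.19608674e+00,  2.64675483e-01,  1.60525214e+00,  1.01993230e-06,
        1.27369836e+00, -3.69077664e-02]), 'joint_vel': array([-0.00062554, -0.00225057, -0.00284833, -0.00145705, -0.00042313,
       -0.00193415]), 'joint_torque': array([ 4.61564068e-04, -5.16705787e+01, -3.68590558e+01, -1.98280932e-04,
        6.27088026e-03, -1.82314903e-05]), 'tool_pos': array([0.22346693, 0.63623041, 0.23008016]), 'tcp_rot': array([-0.52802878, -3.09647599,  0.00312581]), 'wrist_force': array([-1.02538262, -0.05510572,  0.0873732 ]), 'torque': array([0.02216729, 0.06103013, 0.01256722]), 'grip_force': 0.0, 'width': 0.9962090566009649}
```

View pics/top.png

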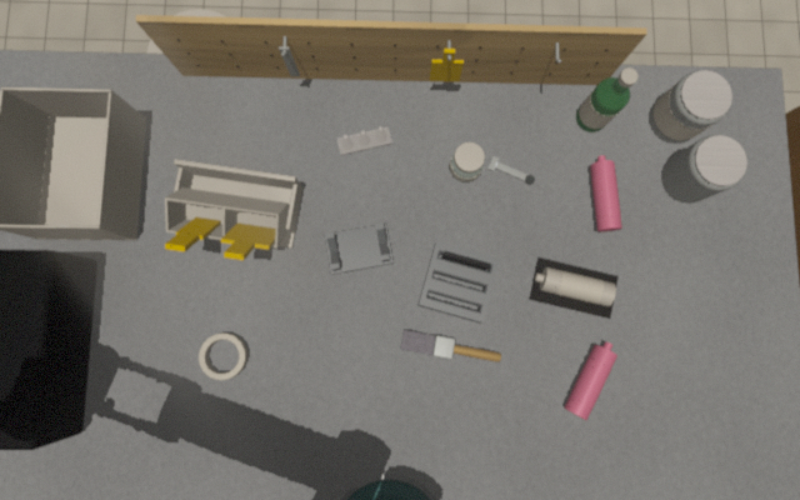

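View pics/scene.png

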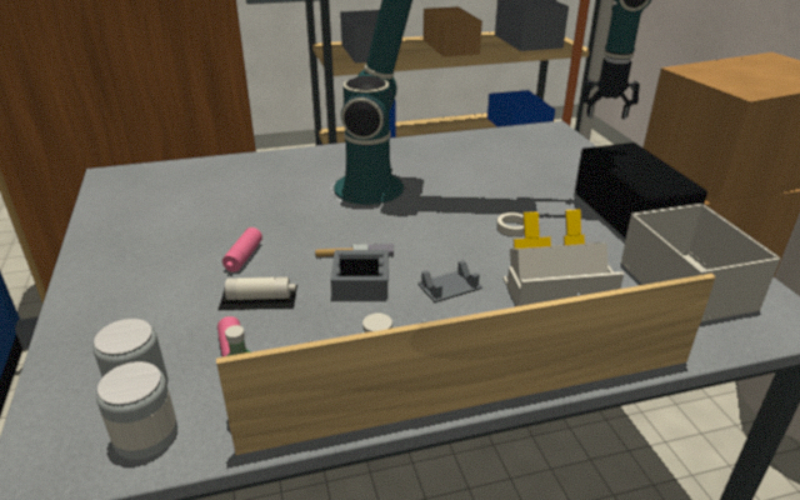

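The top view (800x500) shows the bin near (232,205), with the right-hand scraper (248,240) looking broad. The cradle is at (360,247), the rack at (457,283) and the cartridge on its mat at (575,287). Next I measure them.

```bash
python3 - <<'E'
from h import *
z=np.load('top.npz'); im=z['im'];P=z['P']; hsv=cv2.cvtColor(im,cv2.COLOR_RGB2HSV)
def rect(m,l):
    p=P[m]; p=p[~np.isnan(p[:,0])]
    if len(p)<8: print(l,len(p));return
    r=cv2.minAreaRect((p[:,:2]*1000).astype(np.float32)); print(l,len(p),'c',np.round(r[0],1),'s',np.round(r[1],1),'a',round(r[2],1),'z',np.round(np.percentile(p[:,2],[2,50,98])*1000,1), 'med',np.round(np.median(p,0)*1000,1))
def box(x0,y0,x1,y1):
    m=np.zeros(im.shape[:2],bool); m[int(y0/1.25):int(y1/1.25),int(x0/1.25):int(x1/1.25)]=1; return m
Z=P[...,2]
ye=(hsv[...,0]>18)&(hsv[...,0]<35)&(hsv[...,1]>150)&(hsv[...,2]>60)
ye&=box(150,200,300,280)
n,lab,st,ce=cv2.connectedComponentsWithStats(ye.astype(np.uint8))
for i in range(1,n):
    if st[i,4]>20:
        m=lab==i; rect(m,'yellow'); p=P[m]; c=np.nanmean(p,0); q=p-c; u,s,vt=np.linalg.svd(q[~np.isnan(q[:,0])],full_matrices=False); print(vt.round(2),s.round(3))
        for k in range(3):
            t=q@vt[k]; print(np.nanpercentile(t,[1,99]).round(4))
b=box(410,230,500,330)
rect(b&(Z>.048)&(Z<.062),'rack')
rect(b&(Z>.075)&(Z<.11),'float')
b=box(315,215,405,280)
rect(b&(Z>.033),'cradle rests'); rect(b&(Z>.005)&(Z<.014),'cradle base');rect(b&(Z>.005),'cradle all')
b=box(515,245,630,325)
rect(b&(Z>.02),'cart'); rect(b&(hsv[...,2]<45),'mat')
b=box(160,150,305,265); rect(b&(Z>.006)&~ye,'bin'); rect(b&(Z>.07)&(Z<.09)&~ye,'panel')
for nm,bb in(('caps',(330,120,400,160)),('jar',(445,135,490,185)),('tape',(190,325,255,385)),('brush',(395,320,510,370)),('table',(300,300,380,330))):
    rect(box(*bb)&(Z>(-1 if nm=='table' else .008)),nm)
E
```

```text
yellow 545 c [569.8 374.6] s [49.8 78.1] a 81.0 z [ 36.9 101.8 156.1] med [569.  372.2 101.8]
[[-0.5   0.07  0.86]
 [ 0.15  0.99  0.01]
 [ 0.85 -0.13  0.51]] [1.019 0.305 0.055]
[-0.0771  0.0629]
[-0.0222  0.0251]
[-0.0077  0.0035]
yellow 662 c [556.3 272.3] s [88.2 76.7] a 83.6 z [ 40.1  98.6 155.4] med [557.9 275.4  98.6]
[[-0.51 -0.12  0.85]
 [-0.04 -0.99 -0.17]
 [ 0.86 -0.12  0.5 ]] [1.028 0.512 0.09 ]
[-0.0743  0.0658]
[-0.0365  0.0442]
[-0.0079  0.0034]
rack 2198 c [ 491.9 -131.8] s [130.3 130.2] a 75.1 z [50.6 55.5 59.6] med [ 489.5 -130.8   55.5]
float 177 c [ 530.5 -141.9] s [89.5  8.7] a 75.0 z [ 78.2  96.6 100.3] med [ 529.6 -142.6   96.6]
cradle rests 195 c [560.   69.1] s [ 73.2 115.9] a 11.2 z [33.3 38.9 43.4] med [566.2 104.7  38.9]
cradle base 1270 c [562.6  68.1] s [131.6 177.4] a 0.9 z [ 5.3  8.9 13.1] med [558.2  68.5   8.9]
cradle all 1672 c [562.6  68.1] s [131.6 177.4] a 0.9 z [ 5.5  9.8 41. ] med [559.1  69.2   9.8]
cart 1165 c [ 487.8 -363.4] s [155.6  48.1] a 77.5 z [29.7 47.7 54.3] med [ 484.9 -364.9   47.7]
mat 47 c [ 484.8 -371.8] s [161.9  79.8] a 76.7 z [0.3 3.5 9.4] med [ 471.  -346.3    3.5]
bin 5068 c [638.8 328.1] s [245.3 290.3] a 1.2 z [  6.5  54.5 112.8] med [635.3 314.7  54.5]
panel 1133 c [633.7 315. ] s [236.7 144.1] a 82.1 z [70.6 80.1 89.3] med [645.5 317.3  80.1]
caps 320 c [787.1  62.6] s [ 36.  108.9] a 14.9 z [ 8.1 20.1 57.8] med [783.5  62.7  20.1]
jar 693 c [ 733.3 -150.3] s [72.2 65.9] a 54.4 z [14.8 74.1 79.1] med [ 726.5 -145.8   74.1]
tape 642 c [341.8 327. ] s [88.2 89.2] a 49.2 z [ 9.  25.4 30.3] med [341.6 327.8  25.4]
brush 1007 c [ 369.4 -125.9] s [ 83.9 210.6] a 7.2 z [12.  18.9 24.3] med [362.1 -97.5  18.9]
table 1528 c [425. 105.] s [ 58.  159.9] a 0.6 z [-3.4  1.   5.2] med [425.1 104.7   1. ]
```

{"method": "jog_arm", "body": {
  "motion": [
    [0.6, -26.4, -14.4, -2.5, 0],
    [0.6, -26.4, -14.4, -2.5, 0],
    [0.6, -26.4, -14.4, -2.5, 0],
    [0.6, -26.4, -14.4, -2.5, 0],
    [0.6, -26.4, -14.4, -2.5, 0],
    [0.6, -26.4, -14.4, -2.5, 0],
    [0.6, -26.4, -14.4, -2.5, 0],
    [0.6, -26.4, -14.4, -2.5, 0]
  ],
  "force": 30
}}

```text
time: 0.77
tool_pos: [0.3853, 0.4567, 0.2508]
tcp_rot: [-0.528, -3.096, 0.001]
wrist_force: [0.9, 0.9, -0.2]
width: 0.801
grip_force: 0.0
```

{"method": "jog_arm", "body": {
  "motion": [
    [0.6, -26.4, -14.4, -2.5, 0],
    [0.6, -26.4, -14.4, -2.5, 0],
    [0.6, -26.4, -14.4, -2.5, 0],
    [0.6, -26.4, -14.4, -2.5, 0],
    [0.6, -26.4, -14.4, -2.5, 0],
    [0.6, -26.4, -14.4, -2.5, 0],
    [0.6, -26.4, -14.4, -2.5, 0],
    [0.6, -26.4, -14.4, -2.5, 0]
  ]
}}

```text
time: 1.43
tool_pos: [0.5464, 0.2781, 0.2708]
tcp_rot: [-0.528, -3.096, 0.001]
wrist_force: [-0.4, 1.5, -0.0]
width: 0.803
grip_force: 0.0
```

{"method": "jog_arm", "body": {
  "motion": [
    [0.6, 0, 0, 0, 7],
    [0.6, 0, 0, 0, 7],
    [0.6, 0, 0, 0, 7],
    [0.6, 0, 0, 0, 7],
    [0.6, 0, 0, 0, 7],
    [0.6, 0, 0, 0, 7],
    [0.6, 0, 0, 0, 7],
    [0.6, 0, 0, 0, 7],
    [0.6, 0, 0, 0, 7],
    [0.6, 0, 0, 0, 7]
  ]
}}

```text
time: 2.27
tool_pos: [0.5455, 0.2793, 0.2706]
tcp_rot: [-2.215, -2.227, 0.002]
wrist_force: [-0.3, -0.7, -0.4]
width: 0.8
grip_force: 0.0
```

{"method": "jog_arm", "body": {
  "motion": [
    [0.6, 0, 0, 0, 7],
    [0.6, 0, 0, 0, 1.5],
    [0.6, 0, 0, 0, 0],
    [0.6, 0, 0, 0, 0]
  ]
}}

```text
time: 2.6
tool_pos: [0.5456, 0.2793, 0.2707]
tcp_rot: [-2.367, -2.065, 0.001]
wrist_force: [-0.4, -0.4, 0.5]
width: 0.799
grip_force: 0.0
```

```bash
cat >> h.py <<'E'
def pose():
    s=bot.read_state(); M=R.from_rotvec(s['tcp_rot']).as_matrix()
    return np.array(s['tool_pos'])*1000, M, s
def plan(x,y,z,ang):
    """tool-frame shift (mm) at present orientation, and twist to bring tool y to world angle ang (mod 180)"""
    p,M,s=pose(); d=M.T@(np.array([x,y,z])-p)
    a=np.degrees(np.arctan2(M[1,1],M[0,1])); t=(a-ang+90)%180-90
    print('tcp',p.round(1),'ya',round(a,1),'tilt',np.degrees(np.arccos(-M[2,2])).round(2),'w',round(s['width'],3),'grip',round(s['grip_force'],1),'t',round(s['time'],2),'F',np.round(s['wrist_force'],1),'q6',round(s['q'][5],2),'-> shift',d.round(1),'twist',round(t,1))
E
python3 - <<'E'
from h import *
plan(545,278,270,-7.9)
im,d,P=cam('wrist'); save('w1.png',im,1.25); np.savez('w1.npz',im=im,d=d,P=P)
hsv=cv2.cvtColor(im,cv2.COLOR_RGB2HSV)
ye=(hsv[...,0]>18)&(hsv[...,0]<35)&(hsv[...,1]>150)&(hsv[...,2]>60)&(d>0)
n,lab,st,ce=cv2.connectedComponentsWithStats(ye.astype(np.uint8))
for i in range(1,n):
    if st[i,4]>200:
        p=P[lab==i]*1000; print(st[i],p.min(0).round(),p.max(0).round())
        for lo in range(30,170,12):
            q=p[(p[:,2]>lo)&(p[:,2]<lo+12)]
            if len(q)>10: print(lo+6,len(q),'med',np.median(q,0).round(1),'y',np.percentile(q[:,1],[1,99]).round(1),'x',np.percentile(q[:,0],[1,99]).round(1))
E
```

```text
tcp [545.6 279.3 270.7] ya -7.8 tilt 0.05 w 0.799 grip 0.0 t 2.6 F [-0.4 -0.4  0.5] q6 0.57 -> shift [-1.4 -0.4  0.7] twist 0.1
[ 281   35   92   65 4893] [530. 346.  28.] [613. 399. 156.]
36 279 med [606.6 370.5  36. ] y [346.3 391.8] x [600.5 612.5]
48 300 med [599.5 370.2  48.2] y [346.8 393.2] x [593.9 605.4]
60 324 med [592.9 371.2  60.2] y [347.7 394.2] x [587.1 598.3]
72 378 med [585.9 372.6  72. ] y [348.5 395.3] x [580.  591.7]
84 406 med [579.1 373.5  83.8] y [349.4 396.1] x [573.6 584.5]
96 530 med [571.8 374.1  96.7] y [350.2 398.1] x [559.5 578. ]
108 334 med [566.7 374.6 108.7] y [352.3 396.5] x [561.9 571. ]
120 411 med [560.6 375.3 119.9] y [358.5 391.7] x [555.8 565.4]
132 483 med [553.6 376.6 132.1] y [359.1 392.5] x [548.8 558.7]
144 545 med [546.7 377.2 144.5] y [360.5 393.5] x [532.2 551.6]
156 879 med [537.9 378.6 153. ] y [361.4 394.9] x [530.8 544.5]
[ 286  134   84  101 5435] [516. 223.  27.] [602. 316. 156.]
36 398 med [593.4 269.1  36.1] y [224.3 309.4] x [585.3 601.3]
48 433 med [586.5 270.2  47.9] y [224.8 310.7] x [578.4 594. ]
60 476 med [579.6 271.   60.2] y [226. 312.] x [571.3 587.4]
72 533 med [572.7 271.8  72.1] y [226.7 312.8] x [564.5 580.4]
84 580 med [565.9 272.7  84.3] y [227.6 313.9] x [557.7 573.4]
96 908 med [557.  280.4  98.5] y [228.4 315.2] x [545.1 566.3]
108 334 med [553.1 275.8 107.8] y [230.1 314.8] x [546.9 560.3]
120 333 med [547.  275.3 120.3] y [256.5 291. ] x [542. 552.]
132 355 med [540.1 276.  132.2] y [258.4 292. ] x [534.8 544.9]
144 418 med [533.3 277.1 144.3] y [259.2 292.9] x [520.8 538.3]
156 617 med [524.7 277.5 153.1] y [260.3 293.1] x [517.6 531.2]
```

View pics/w1.png

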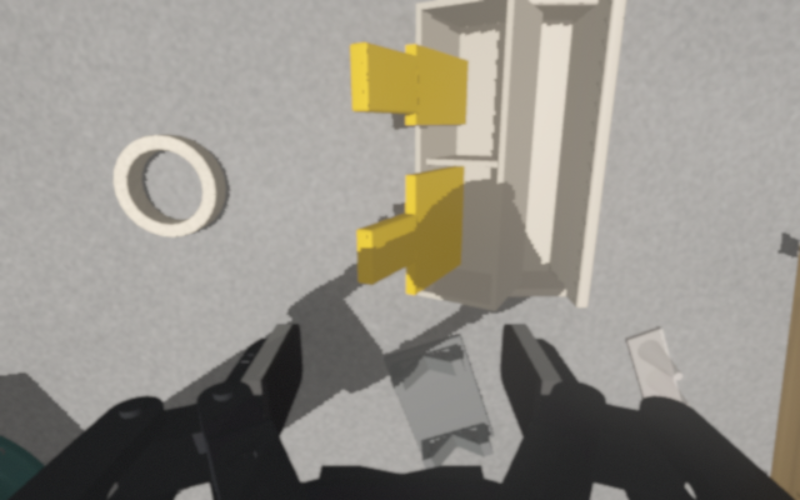

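The wrist view shows the broad scraper at about (430,230) in the near bay and the narrow one at (410,85). The handle centre is at about (536,276,129) mm, so I descend and pinch there.

{"method": "jog_arm", "body": {
  "motion": [
    [0.6, -4.6, -9.1, 0, 0],
    [0.6, 0, 0, 25, 0],
    [0.6, 0, 0, 25, 0],
    [0.6, 0, 0, 25, 0],
    [0.6, 0, 0, 25, 0],
    [0.6, 0, 0, 20, 0],
    [0.6, 0, 0, 15, 0],
    [0.6, 0, 0, 15, 0],
    [0.6, 0, 0, 10.5, 0],
    [0.6, 0, 0, 0, 0]
  ]
}}

```text
time: 3.48
tool_pos: [0.5338, 0.2751, 0.1079]
tcp_rot: [-2.367, -2.063, 0.008]
wrist_force: [-0.6, -0.9, -1.0]
width: 0.803
grip_force: 0.0
```

{"method": "jog_arm", "body": {
  "motion": [
    [-0.2, 0, 0, 0, 0],
    [-0.6, 0, 0, 0, 0],
    [-1, 0, 0, 0, 0],
    [-1, 0, 0, 0, 0],
    [-1, 0, 0, 0, 0],
    [-1, 0, 0, 0, 0],
    [-1, 0, 0, 0, 0]
  ],
  "force": 30
}}

```text
time: 4.07
tool_pos: [0.5412, 0.2765, 0.1142]
tcp_rot: [2.363, 2.061, 0.015]
wrist_force: [5.5, -2.4, 3.1]
width: 0.342
grip_force: 24.5
```

```bash
python3 - <<'E'
from h import *
plan(536,276,200,-7.8)
im,d,P=cam('wrist'); save('w2.png',im,1.25)
E
```

```text
tcp [541.2 276.5 114.2] ya -7.8 tilt 0.64 w 0.342 grip 24.5 t 4.07 F [ 5.5 -2.4  3.1] q6 0.57 -> shift [ -0.9  -4.2 -85.8] twist -0.0
```

View pics/w2.png

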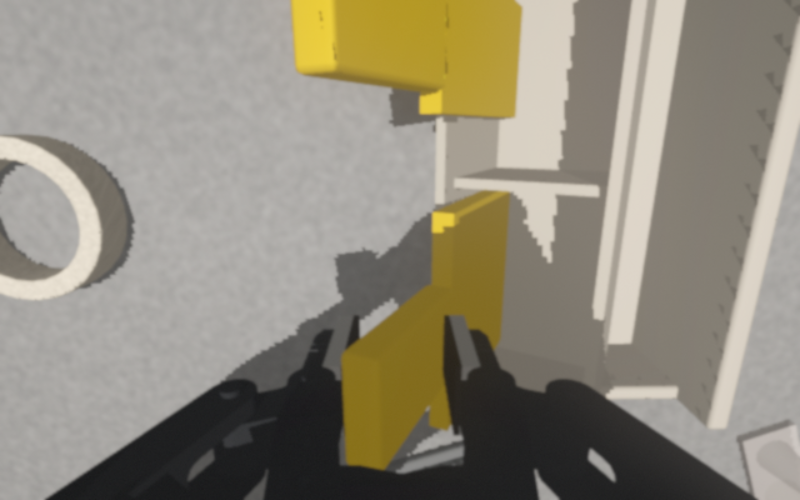

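The handle is pinched diagonally (29 mm opening), with the bay wall holding the lean. I lift straight up so it comes upright gradually.

{"method": "jog_arm", "body": {
  "motion": [
    [-1, 0, 0, -10, 0],
    [-1, 0, 0, -10, 0],
    [-1, 0, 0, -10, 0],
    [-1, 0, 0, -10, 0],
    [-1, 0, 0, -10, 0]
  ],
  "force": 30
}}

```text
time: 4.53
tool_pos: [0.5404, 0.2764, 0.1637]
tcp_rot: [2.364, 2.061, 0.013]
wrist_force: [7.2, -1.2, -0.8]
width: 0.24
grip_force: 25.7
```

{"method": "jog_arm", "body": {
  "motion": [
    [-1, 0, 0, -10, 0],
    [-1, 0, 0, -10, 0],
    [-1, 0, 0, -10, 0],
    [-1, 0, 0, -10, 0],
    [-1, 0, 0, -10, 0]
  ]
}}

```text
time: 4.95
tool_pos: [0.5357, 0.2761, 0.2115]
tcp_rot: [-2.368, -2.064, 0.001]
wrist_force: [0.7, -0.7, -1.5]
width: 0.136
grip_force: 38.7
```

```bash
python3 - <<'E'
from h import *
plan(536,276,270,-7.8)
im,d,P=cam('wrist'); save('w3.png',im,1.25)
E
```

```text
tcp [535.7 276.1 211.5] ya -7.9 tilt 0.06 w 0.136 grip 38.7 t 4.95 F [ 0.7 -0.7 -1.5] q6 0.57 -> shift [ -0.1   0.3 -58.5] twist -0.1
```

View pics/w3.png

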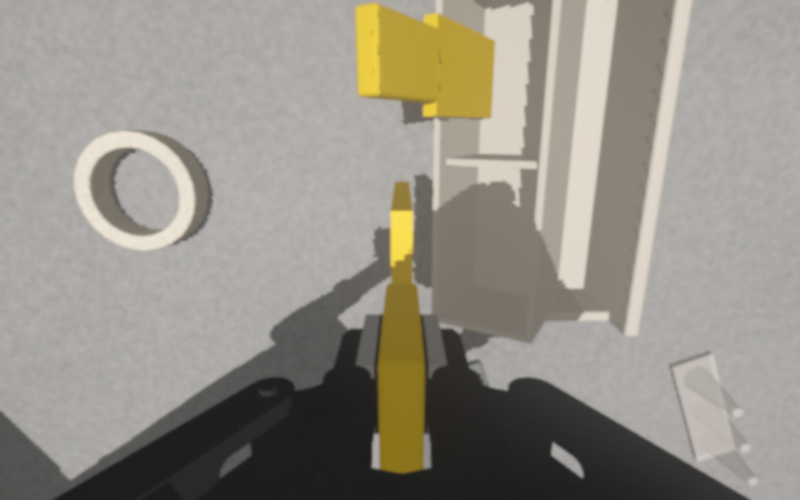

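The scraper now stands upright in the pads (11.6 mm opening). I raise it clear, carry it above the rack and measure it in the hand.

{"method": "jog_arm", "body": {
  "motion": [
    [-1, 0, 0, -15, 0],
    [-1, 0, 0, -15, 0],
    [-1, 0, 0, -10, 0],
    [-1, -20, 0.9, 0, 0],
    [-1, -30, 0.9, 0, 0],
    [-1, -30, 0.9, 0, 0],
    [-1, -30, 0.9, 0, 0],
    [-1, -30, 0.9, 0, 0],
    [-1, -30, 0.9, 0, 0],
    [-1, -30, 0.9, 0, 0]
  ],
  "force": 40
}}

```text
time: 5.83
tool_pos: [0.5145, 0.076, 0.2507]
tcp_rot: [-2.368, -2.065, 0.0]
wrist_force: [0.6, 0.5, 0.2]
width: 0.136
grip_force: 39.2
```

{"method": "jog_arm", "body": {
  "motion": [
    [-1, -30, 0.9, 0, 0],
    [-1, -30, 0.9, 0, 0],
    [-1, -30, 0.9, 0, 0],
    [-1, -30, 0.9, 0, 0],
    [-1, -30, 0.9, 0, 0],
    [-1, -30, 0.9, 0, 0],
    [-1, -30, 0.9, 0, 0],
    [-1, 0, 0, 0, 7.1],
    [-1, 0, 0, 0, 0],
    [-1, 0, 0, 0, 0]
  ]
}}

```text
time: 6.67
tool_pos: [0.4924, -0.1317, 0.2506]
tcp_rot: [-2.489, -1.915, -0.0]
wrist_force: [0.9, 0.4, -0.2]
width: 0.135
grip_force: 39.2
```

```bash
python3 - <<'E'
from h import *
plan(491.9,-131.8,250,-15)
p,M,s=pose()
im,d,P=cam('wrist'); save('w4.png',im,1.25); np.savez('w4.npz',P=P,im=im)
hsv=cv2.cvtColor(im,cv2.COLOR_RGB2HSV)
ye=(hsv[...,0]>18)&(hsv[...,0]<35)&(hsv[...,1]>120)&(hsv[...,2]>50)&(d>0)&(d<.35)
Q=((P*1000-p)@M)[ye]
for lo in range(-60,130,10):
    q=Q[(Q[:,2]>=lo)&(Q[:,2]<lo+10)]
    if len(q)>10: print(lo+5,len(q),'x',np.percentile(q[:,0],[1,50,99]).round(1),'y',np.percentile(q[:,1],[1,50,99]).round(1))
# rack top plane & middle slot
Z=P[...,2]*1000; m=(Z>50)&(Z<61)&(abs(P[...,0]-.49)<.12)&(abs(P[...,1]+.13)<.12)&(hsv[...,1]<60)
pts=P[m][:,:2]*1000; print('rack',cv2.minAreaRect(pts.astype(np.float32)),np.median(Z[m]))
E
```

```text
tcp [ 492.4 -131.7  250.6] ya -14.9 tilt 0.05 w 0.135 grip 39.2 t 6.67 F [ 0.9  0.4 -0.2] q6 -0.05 -> shift [-0.2 -0.5  0.6] twist 0.1
-45 3431 x [-16.9   2.1  15.9] y [-5.3  0.7  6.4]
-35 589 x [-9.9 15.3 16.1] y [-6.1  1.   7.3]
-25 402 x [10.  15.4 16.1] y [-5.8  0.7  7. ]
-15 305 x [ 9.9 15.4 15.9] y [-5.9  0.7  7. ]
-5 231 x [10.1 15.4 15.9] y [-4.5  0.7  6.9]
5 184 x [14.8 15.4 15.8] y [-4.6  0.3  5.8]
15 1009 x [14.8 29.4 42.5] y [-3.   0.7  4.5]
25 54 x [42.1 42.4 42.6] y [-2.7  0.7  4.1]
35 45 x [42.2 42.3 42.6] y [-2.9  0.7  4.3]
45 43 x [42.1 42.3 42.5] y [-3.1  0.7  4.4]
55 39 x [42.1 42.3 42.4] y [-2.7  0.7  4.1]
65 25 x [42.1 42.2 42.5] y [-2.8  0.7  4.3]
75 25 x [42.1 42.3 42.4] y [-2.8  0.7  4.4]
85 24 x [42.1 42.2 42.4] y [-2.5  1.1  4. ]
95 20 x [42.  42.2 42.4] y [-2.6  0.4  4.1]
rack ((490.58050537109375, -133.34268188476562), (130.36782836914062, 130.3170166015625), 75.00189208984375) 55.25894448285307
```

View pics/w4.png

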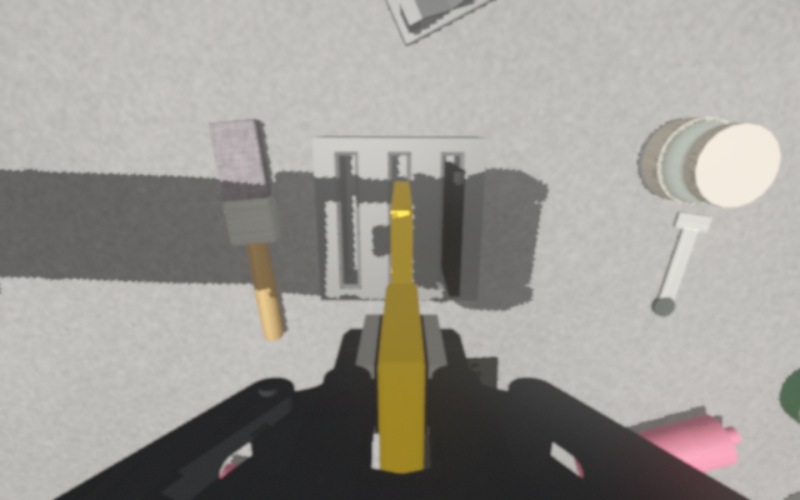

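The wrist view shows the blade lined up just over the middle slot (400,160). It needs a small shift (+0.8, -1.7), then I lower it.

{"method": "jog_arm", "body": {
  "motion": [
    [-1, 0.8, -1.7, 15, 0],
    [-1, 0, 0, 20, 0],
    [-1, 0, 0, 20, 0],
    [-1, 0, 0, 15, 0],
    [-1, 0, 0, 8, 0],
    [-1, 0, 0, 5, 0],
    [-1, 0, 0, 5, 0],
    [-1, 0, 0, 5, 0],
    [-1, 0, 0, 5, 0],
    [-1, 0, 0, 5, 0]
  ]
}}

```text
time: 7.55
tool_pos: [0.4919, -0.1306, 0.1482]
tcp_rot: [2.49, 1.913, 0.001]
wrist_force: [-0.2, 0.6, -0.8]
width: 0.135
grip_force: 39.2
```

```bash
python3 - <<'E'
from h import *
plan(491.9,-131.8,119,-15)
E
```

```text
tcp [ 491.9 -130.6  148.2] ya -14.9 tilt 0.09 w 0.135 grip 39.2 t 7.55 F [-0.2  0.6 -0.8] q6 -0.05 -> shift [-1.1  0.3 29.2] twist 0.1
```

{"method": "jog_arm", "body": {
  "motion": [
    [-1, 0, 0, 5, 0],
    [-1, 0, 0, 5, 0],
    [-1, 0, 0, 5, 0],
    [-1, 0, 0, 5, 0],
    [-1, 0, 0, 3, 0],
    [-1, 0, 0, 2, 0],
    [-1, 0, 0, 2, 0]
  ]
}}

```text
time: 8.13
tool_pos: [0.4912, -0.1305, 0.1205]
tcp_rot: [-2.492, -1.913, 0.0]
wrist_force: [-0.7, 1.0, -1.1]
width: 0.133
grip_force: 39.2
```

```bash
python3 - <<'E'
from h import *
plan(491.9,-131.8,119,-15)
p,M,s=pose()
im,d,P=cam('wrist'); hsv=cv2.cvtColor(im,cv2.COLOR_RGB2HSV)
ye=(hsv[...,0]>18)&(hsv[...,0]<35)&(hsv[...,1]>120)&(hsv[...,2]>50)&(d>0)&(d<.35)
W=P[ye]*1000; print('top z',np.percentile(W[:,2],[50,90,97]).round(1)); Q=(W-p)@M
for k in (W[:,2]>155,(W[:,2]<115)&(W[:,2]>60)): print(np.percentile(Q[k],[1,50,99],axis=0).round(1).tolist(), np.median(W[k],0))
E
```

```text
tcp [ 491.2 -130.5  120.5] ya -15.0 tilt 0.01 w 0.133 grip 39.2 t 8.13 F [-0.7  1.  -1.1] q6 -0.05 -> shift [-1.1  1.   1.5] twist 0.0
top z [163.4 167.  167.4]
[[-16.8, -6.0, -47.5], [3.6, 0.7, -45.8], [16.0, 7.1, -35.3]] [ 492.42509555 -127.12589025  166.31950455]
[[14.8, -3.4, 6.3], [30.4, 0.7, 14.1], [42.5, 5.2, 56.6]] [ 499.75634785 -101.36741781  106.45438948]
```

{"method": "jog_arm", "body": {
  "motion": [
    [-1, 0, 0, 2, 0],
    [-1, 0, 0, 2, 0],
    [-1, 0, 0, 1.5, 0],
    [-1, 0, 0, 0, 0]
  ]
}}

```text
time: 8.52
tool_pos: [0.4918, -0.1308, 0.1163]
tcp_rot: [2.491, 1.913, 0.001]
wrist_force: [-1.9, -0.9, 3.8]
width: 0.136
grip_force: 39.8
```

{"method": "jog_arm", "body": {
  "motion": [
    [-1, 0, 0, 1, 0],
    [-1, 0, 0, 1, 0],
    [-1, 0, 0, 0, 0],
    [-1, 0, 0, 0, 0]
  ]
}}

```text
time: 8.85
tool_pos: [0.4922, -0.1309, 0.1162]
tcp_rot: [2.49, 1.913, 0.001]
wrist_force: [-4.6, 0.3, 15.4]
width: 0.138
grip_force: 41.5
```

It is seated: z holds at 116.2 with 15 N upward. I release it, rise, and go to the cartridge.

{"method": "jog_arm", "body": {
  "motion": [
    [-1, 0, 0, -1.5, 0],
    [0, 0, 0, 0, 0],
    [0.2, 0, 0, 0, 0],
    [0.2, 0, 0, 0, 0],
    [0.2, 0, 0, 0, 0]
  ]
}}

```text
time: 9.27
tool_pos: [0.491, -0.1304, 0.1143]
tcp_rot: [-2.491, -1.913, 0.001]
wrist_force: [0.6, -0.1, 0.1]
width: 0.601
grip_force: 0.0
```

{"method": "jog_arm", "body": {
  "motion": [
    [0.2, 0, 0, -10, 0],
    [0.2, 0, 0, -20, 0],
    [0.2, 0, 0, -30, 0],
    [0.2, 0, 0, -30, 0],
    [1, -10, 3, -10, 0],
    [1, -30, 7, 0, 0],
    [1, -33, 8, 0, 0],
    [1, -40, 9.6, 0, 0],
    [1, -40, 9.6, 0, 0],
    [1, -40, 9.6, 0, 0]
  ]
}}

```text
time: 10.1
tool_pos: [0.4862, -0.3311, 0.2148]
tcp_rot: [2.491, 1.914, -0.0]
wrist_force: [1.3, -0.4, -0.8]
width: 1.005
grip_force: 0.0
```

{"method": "jog_arm", "body": {
  "motion": [
    [1, -40, 9.6, 0, 0],
    [1, 0, 0, 0, -2.5],
    [1, 0, 0, 0, 0],
    [1, 0, 0, 0, 0]
  ]
}}

```text
time: 10.43
tool_pos: [0.485, -0.3705, 0.2141]
tcp_rot: [-2.45, -1.964, -0.0]
wrist_force: [0.0, 1.1, 0.2]
width: 0.999
grip_force: 0.0
```

```bash
python3 - <<'E'
from h import *
plan(486.2,-370.7,10,-12.5)
im,d,P=cam('wrist'); save('w5.png',im,1.25); hsv=cv2.cvtColor(im,cv2.COLOR_RGB2HSV)
W=P*1000; m=(W[...,2]>12)&(W[...,2]<70)&(hsv[...,1]<80)&(abs(W[...,0]-486)<70)&(abs(W[...,1]+370)<110)
n,lab,st,ce=cv2.connectedComponentsWithStats(m.astype(np.uint8)); i=1+np.argmax(st[1:,4]); q=W[lab==i]
print(st[i],cv2.minAreaRect(q[:,:2].astype(np.float32)),np.percentile(q[:,2],99))
t=q[q[:,2]>44]; print('crest',cv2.fitLine(t[:,:2].astype(np.float32),cv2.DIST_L2,0,.01,.01).ravel(),t[:,:2].mean(0), cv2.minAreaRect(t[:,:2].astype(np.float32)))
im,d,P=cam('top'); np.savez('top2.npz',im=im,P=P); hsv=cv2.cvtColor(im,cv2.COLOR_RGB2HSV)
W=P*1000; ye=(hsv[...,0]>18)&(hsv[...,0]<35)&(hsv[...,1]>120)&(abs(W[...,0]-491)<70)&(abs(W[...,1]+132)<80)
print('scraper',np.median(W[ye],0),W[ye][:,2].max(),ye.sum())
E
```

```text
tcp [ 485.  -370.5  214.1] ya -12.6 tilt 0.09 w 0.999 grip 0.0 t 10.43 F [0.  1.1 0.2] q6 -0.47 -> shift [-2.000e-01  1.400e+00  2.041e+02] twist -0.1
[ 295   87   53  171 7867] ((486.8474426269531, -365.28680419921875), (155.08091735839844, 48.53438949584961), 77.21246337890625) 52.551662806210246
crest [ 2.2232631e-01  9.7497231e-01  4.8613596e+02 -3.6809677e+02] [ 486.13596996 -368.09678562] ((485.3338317871094, -372.5595397949219), (140.01312255859375, 36.96712112426758), 77.60199737548828)
scraper [ 490.60393285 -129.82221134  103.10175955] 166.01622061897092 315
```

View pics/w5.png

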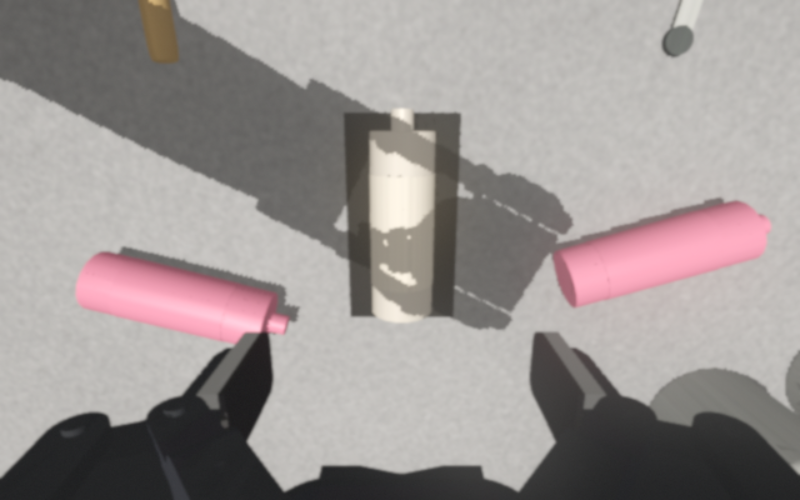

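The cartridge lies on its mat at (400,225), centred at (485.4,-372.5). I descend and grasp it.

{"method": "jog_arm", "body": {
  "motion": [
    [1, -1.9, 0.8, 20, 0],
    [1, 0, 0, 30, 0],
    [1, 0, 0, 30, 0],
    [1, 0, 0, 30, 0],
    [1, 0, 0, 30, 0],
    [1, 0, 0, 24, 0],
    [1, 0, 0, 20, 0],
    [1, 0, 0, 12, 0],
    [1, 0, 0, 8, 0],
    [1, 0, 0, 0, 0]
  ]
}}

```text
time: 11.37
tool_pos: [0.4854, -0.3707, 0.0094]
tcp_rot: [-2.446, -1.967, 0.001]
wrist_force: [0.2, 0.8, -0.1]
width: 1.0
grip_force: 0.0
```

{"method": "jog_arm", "body": {
  "motion": [
    [0.3, 0, 0, 0, 0],
    [0, 0, 0, 0, 0],
    [-0.4, 0, 0, 0, 0],
    [-1, 0, 0, 0, 0],
    [-1, 0, 0, 0, 0],
    [-1, 0, 0, 0, 0]
  ],
  "force": 40
}}

```text
time: 11.87
tool_pos: [0.487, -0.3731, 0.0127]
tcp_rot: [2.447, 1.965, 0.001]
wrist_force: [-0.6, 1.5, 5.9]
width: 0.547
grip_force: 41.3
```

{"method": "jog_arm", "body": {
  "motion": [
    [-1, 0, 0, -10, 0],
    [-1, 0, 0, -20, 0],
    [-1, 0, 0, -30, 0],
    [-1, 0, 0, -35, 0],
    [-1, 0, 0, -35, 0],
    [-1, 0, 0, -35, 0],
    [-1, 0, 0, -35, 0],
    [-1, 0, 0, -30, 0],
    [-1, 0, 0, -20, 0]
  ]
}}

```text
time: 12.62
tool_pos: [0.4866, -0.3728, 0.2654]
tcp_rot: [2.446, 1.964, 0.002]
wrist_force: [1.3, -0.3, -2.3]
width: 0.546
grip_force: 42.0
```

```bash
python3 - <<'E'
from h import *
plan(560,69,260,11.2)
W=np.load('top2.npz')['P']*1000
m=(W[...,2]>6)&(W[...,2]<46)&(abs(W[...,0]-560)<95)&(abs(W[...,1]-68)<95)
n,lab,st,ce=cv2.connectedComponentsWithStats(m.astype(np.uint8))
for i in range(1,n):
    if st[i,4]>300:print(st[i],cv2.minAreaRect(W[lab==i][:,:2].astype(np.float32)))
m=(lab==1+np.argmax(st[1:,4]))
print(cv2.minAreaRect(W[m&(W[...,2]>33)][:,:2].astype(np.float32)))
E
```

```text
tcp [ 486.6 -372.8  265.4] ya -12.5 tilt 0.28 w 0.546 grip 42.0 t 12.62 F [ 1.3 -0.3 -2.3] q6 -0.48 -> shift [447.3 -23.7   4.3] twist -23.7
[ 260  179   56   40 1534] ((559.2162475585938, 67.4238510131836), (85.3888168334961, 132.0007781982422), 10.645281791687012)
((559.78369140625, 68.99356842041016), (72.05878448486328, 115.88351440429688), 11.382952690124512)
```

{"method": "jog_arm", "body": {
  "motion": [
    [-1, 15, -1.6, 0, 0],
    [-1, 30, -1.6, 0, 0],
    [-1, 33, -1.6, 0, 0],
    [-1, 33, -1.6, 0, 0],
    [-1, 33, -1.6, 0, 0],
    [-1, 33, -1.6, 0, 0],
    [-1, 33, -1.6, 0, 0],
    [-1, 33, -1.6, 0, 0],
    [-1, 33, -1.6, 0, 0],
    [-1, 33, -1.6, 0, 0]
  ]
}}

```text
time: 13.45
tool_pos: [0.5355, -0.0646, 0.2592]
tcp_rot: [-2.448, -1.966, 0.002]
wrist_force: [0.8, -0.6, -2.5]
width: 0.55
grip_force: 42.0
```

{"method": "jog_arm", "body": {
  "motion": [
    [-1, 33, -1.6, 0, 0],
    [-1, 33, -1.6, 0, 0],
    [-1, 33, -1.6, 0, 0],
    [-1, 25, -1.6, 0, 0],
    [-1, 13, -1.6, 0, 0],
    [-1, 0, 0, 0, -6],
    [-1, 0, 0, 0, -6],
    [-1, 0, 0, 0, -6],
    [-1, 0, 0, 0, -5.5],
    [-1, 0, 0, 0, 0]
  ]
}}

```text
time: 14.28
tool_pos: [0.5575, 0.0684, 0.2595]
tcp_rot: [-1.993, -2.426, 0.003]
wrist_force: [0.0, 0.2, -3.3]
width: 0.548
grip_force: 42.0
```

{"method": "jog_arm", "body": {
  "motion": [
    [-1, 0, 0, 20, 0],
    [-1, 0, 0, 20, 0],
    [-1, 0, 0, 20, 0],
    [-1, 0, 0, 15, 0],
    [-1, 0, 0, 0, 0]
  ]
}}

```text
time: 14.7
tool_pos: [0.5549, 0.068, 0.1808]
tcp_rot: [-1.997, -2.417, 0.01]
wrist_force: [-1.3, -0.9, -4.1]
width: 0.545
grip_force: 41.9
```

```bash
python3 - <<'E'
from h import *
plan(559.3,67.8,40,11)
p,M,s=pose()
im,d,P=cam('wrist'); save('w6.png',im,1.25); np.savez('w6.npz',im=im,P=P,d=d); hsv=cv2.cvtColor(im,cv2.COLOR_RGB2HSV)
W=P*1000; Q=(W-p)@M
m=(W[...,2]>5)&(W[...,2]<50)&(abs(W[...,0]-560)<110)&(abs(W[...,1]-68)<110)
n,lab,st,ce=cv2.connectedComponentsWithStats(m.astype(np.uint8))
for i in range(1,n):
    if st[i,4]>300:
        print(st[i],cv2.minAreaRect(W[lab==i][:,:2].astype(np.float32)),np.percentile(W[lab==i],[1,99],axis=0).round(1).tolist())
m=(W[...,2]>33)&m; n,lab,st,ce=cv2.connectedComponentsWithStats(m.astype(np.uint8))
for i in range(1,n):
    if st[i,4]>60: q=W[lab==i]; print('rest',st[i],q.mean(0).round(1),cv2.minAreaRect(q[:,:2].astype(np.float32)))
m=(d>0)&(Q[...,2]>-60)&(Q[...,2]<40)&(hsv[...,2]>110)&(hsv[...,1]<80)&(abs(Q[...,1])<30)
q=Q[m]; print('cart tool',len(q))
for a in range(0,100,12):
    k=q[(q[:,0]>=a)&(q[:,0]<a+12)]
    if len(k)>20: print(a+6,len(k),np.percentile(k[:,1],[1,99]).round(1),'top',np.percentile(k[:,2],[1,5]).round(1),'xmax',k[:,0].max().round(1))
E
```

```text
tcp [554.9  68.  180.8] ya 10.9 tilt 0.51 w 0.545 grip 41.9 t 14.7 F [-1.3 -0.9 -4.1] q6 -0.11 -> shift [ -1.2   5.5 140.8] twist -0.1
cart tool 35629
6 3585 [-21.7  22.2] top [-39.6 -39.1] xmax 12.0
18 3957 [-22.1  22.5] top [-39.7 -39.2] xmax 24.0
30 4298 [-22.3  22.6] top [-39.6 -39.1] xmax 36.0
42 4748 [-22.1  22.8] top [-39.4 -38.9] xmax 48.0
54 5087 [-21.7  22.7] top [-39.2 -38.7] xmax 60.0
66 5172 [-21.7  22.6] top [-39.2 -38.6] xmax 71.9
78 1794 [-7.5  8. ] top [-23.5 -23.1] xmax 84.0
90 189 [-7.5  7.8] top [-23.5 -23.1] xmax 85.3
```

View pics/w6.png

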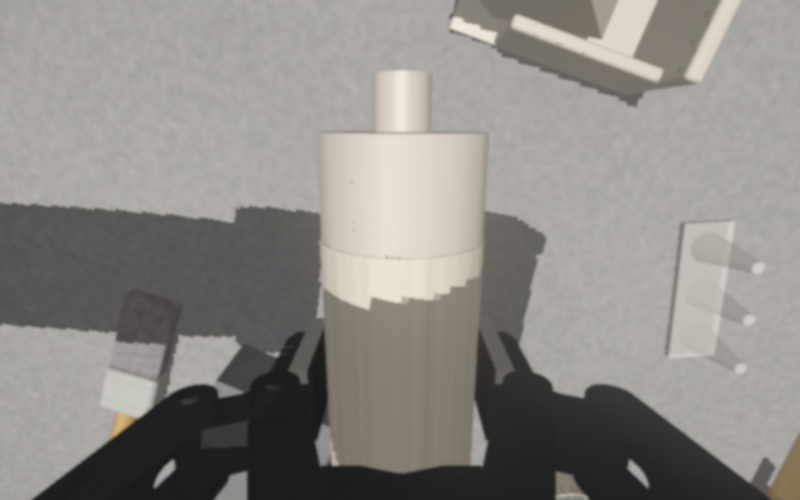

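The wrist view shows the cartridge square in the grip, hiding the cradle. I get a second cradle estimate from the first wrist picture, where it was visible at (437,395).

```bash
python3 - <<'E'
from h import *
z=np.load('w1.npz'); W=z['P']*1000
m=(W[...,2]>5.5)&(W[...,2]<48)&(abs(W[...,0]-560)<75)&(abs(W[...,1]-68)<85)
n,lab,st,ce=cv2.connectedComponentsWithStats(m.astype(np.uint8))
for i in range(1,n):
    if st[i,4]>200:
        q=W[lab==i]; print(st[i],cv2.minAreaRect(q[:,:2].astype(np.float32)),cv2.minAreaRect(q[q[:,2]>34][:,:2].astype(np.float32)))
        t=W[lab==i]; 
        # base corners free of rests: extent across the V for base
        c,s=np.cos(np.radians(11)),np.sin(np.radians(11)); a=t[:,0]*c+t[:,1]*s; b=-t[:,0]*s+t[:,1]*c
        print(np.percentile(a,[.5,99.5]),np.percentile(b,[.5,99.5]))
for x,y in((559.3,67.8),(558.3,66.5)): print(x*c+y*s,-x*s+y*c)
plan(558.3,66.5,60,11)
E
```

```text
[ 307  268   88  107 5773] ((558.5289916992188, 68.09650421142578), (83.7791748046875, 129.6809539794922), 11.025542259216309) ((558.7882080078125, 67.52943420410156), (72.08293914794922, 117.82618713378906), 11.189140319824219)
[520.27379841 602.76004118] [-98.28852828  24.52373646]
561.9609335888082 -40.16514807634988
560.731254711371 -41.250454419455295
tcp [556.1  68.1 182.9] ya 10.9 tilt 0.36 w 0.55 grip 41.9 t 14.75 F [-0.5  0.1 -2.2] q6 -0.11 -> shift [ -2.1   2.6 122.9] twist -0.1
```

{"method": "jog_arm", "body": {
  "motion": [
    [-1, 0, 1.2, 20, 0],
    [-1, 0, 0, 30, 0],
    [-1, 0, 0, 30, 0],
    [-1, 0, 0, 20, 0],
    [-1, 0, 0, 15, 0],
    [-1, 0, 0, 5, 0],
    [-1, 0, 0, 0, 0],
    [-1, 0, 0, 0, 0],
    [-1, 0, 0, 0, 0]
  ]
}}

```text
time: 15.5
tool_pos: [0.5617, 0.0688, 0.0679]
tcp_rot: [1.996, 2.422, 0.004]
wrist_force: [-0.1, -0.2, -2.4]
width: 0.552
grip_force: 41.9
```

```bash
python3 - <<'E'
from h import *
plan(558.2,67.8,33,11)
E
```

```text
tcp [561.7  68.8  67.9] ya 11.0 tilt 0.2 w 0.552 grip 41.9 t 15.5 F [-0.1 -0.2 -2.4] q6 -0.11 -> shift [-0.3 -3.7 34.9] twist 0.0
```

{"method": "jog_arm", "body": {
  "motion": [
    [-1, 0, 0, 0, 0],
    [-1, 0, 0, 0, 0],
    [-1, 0, 0, 0, 0]
  ]
}}

```text
time: 15.75
tool_pos: [0.5606, 0.0688, 0.0668]
tcp_rot: [1.997, 2.424, 0.002]
wrist_force: [-0.1, -0.3, -2.7]
width: 0.55
grip_force: 41.9
```

```bash
python3 - <<'E'
from h import *
plan(558.2,67.8,33,11)
E
```

```text
tcp [560.6  68.8  66.8] ya 11.0 tilt 0.1 w 0.55 grip 41.9 t 15.75 F [-0.1 -0.3 -2.7] q6 -0.11 -> shift [-0.5 -2.6 33.8] twist 0.0
```

{"method": "jog_arm", "body": {
  "motion": [
    [-1, -0.5, -1.2, 5, 0],
    [-1, 0, 0, 5, 0],
    [-1, 0, 0, 5, 0],
    [-1, 0, 0, 5, 0],
    [-1, 0, 0, 0, 0],
    [-1, 0, 0, 0, 0],
    [-1, 0, 0, 0, 0],
    [-1, 0, 0, 0, 0]
  ]
}}

```text
time: 16.42
tool_pos: [0.5591, 0.068, 0.0459]
tcp_rot: [1.997, 2.425, 0.0]
wrist_force: [-0.1, -0.1, -2.4]
width: 0.55
grip_force: 41.9
```

```bash
python3 - <<'E'
from h import *
plan(558.2,67.8,33,11)
E
```

```text
tcp [559.1  68.   45.9] ya 11.0 tilt 0.02 w 0.55 grip 41.9 t 16.42 F [-0.1 -0.1 -2.4] q6 -0.12 -> shift [-0.1 -0.9 12.9] twist 0.0
```

{"method": "jog_arm", "body": {
  "motion": [
    [-1, 0, -0.5, 4, 0],
    [-1, 0, 0, 3, 0],
    [-1, 0, 0, 3, 0],
    [-1, 0, 0, 2, 0],
    [-1, 0, 0, 0, 0],
    [-1, 0, 0, 0, 0],
    [-1, 0, 0, 0, 0]
  ]
}}

```text
time: 17.0
tool_pos: [0.5589, 0.068, 0.034]
tcp_rot: [1.997, 2.424, 0.001]
wrist_force: [2.5, 0.3, -2.4]
width: 0.549
grip_force: 42.0
```

{"method": "jog_arm", "body": {
  "motion": [
    [-1, 0, 0, 1, 0],
    [-1, 0, 0, 1, 0],
    [-1, 0, 0, 0, 0],
    [-1, 0, 0, 0, 0]
  ]
}}

```text
time: 17.33
tool_pos: [0.5591, 0.0679, 0.0336]
tcp_rot: [1.996, 2.425, 0.001]
wrist_force: [-1.9, -0.0, 8.4]
width: 0.549
grip_force: 43.2
```

```bash
python3 - <<'E'
from h import *
plan(558.2,67.8,33,11)
E
```

```text
tcp [559.1  67.9  33.6] ya 11.1 tilt 0.07 w 0.549 grip 43.2 t 17.33 F [-1.9 -0.   8.4] q6 -0.12 -> shift [ 0.  -0.9  0.6] twist 0.1
```

It is seated at z 33.6 with about 11 N of support. I release it, rise, and check both.

{"method": "jog_arm", "body": {
  "motion": [
    [-1, 0, 0, -0.5, 0],
    [0.4, 0, 0, 0, 0],
    [0.8, 0, 0, 0, 0],
    [1, 0, 0, 0, 0],
    [1, 0, 0, 0, 0],
    [1, 0, 0, 0, 0]
  ]
}}

```text
time: 17.83
tool_pos: [0.558, 0.0679, 0.0319]
tcp_rot: [-1.997, -2.424, 0.001]
wrist_force: [-2.0, 0.2, -0.3]
width: 0.997
grip_force: 0.0
```

{"method": "jog_arm", "body": {
  "motion": [
    [1, 0, 0, -5, 0],
    [1, 0, 0, -15, 0],
    [1, 0, 0, -30, 0],
    [1, 0, 0, -35, 0],
    [1, 0, 0, -35, 0],
    [1, -10, 0, -35, 0],
    [1, -20, 0, -30, 0],
    [1, -20, 0, -15, 0],
    [1, 0, 0, 0, 0],
    [1, 0, 0, 0, 0]
  ]
}}

```text
time: 18.67
tool_pos: [0.5688, 0.0182, 0.234]
tcp_rot: [1.998, 2.421, 0.003]
wrist_force: [0.2, 0.2, -0.6]
width: 0.997
grip_force: 0.0
```

```bash
python3 - <<'E'
from h import *
plan(558.2,67.8,33,11)
im,d,P=cam('wrist'); save('w7.png',im,1); W=P*1000
m=(W[...,2]>60)&(W[...,2]<90)&(abs(W[...,0]-560)<60)&(abs(W[...,1]-68)<100)
q=W[m]; print('cart',cv2.minAreaRect(q[:,:2].astype(np.float32)),np.percentile(q[:,2],[50,98]))
im,d,P=cam('top'); save('t2.png',im,1.25); hsv=cv2.cvtColor(im,cv2.COLOR_RGB2HSV)
W=P*1000; ye=(hsv[...,0]>18)&(hsv[...,0]<35)&(hsv[...,1]>120)
k=ye&(abs(W[...,0]-491)<70)&(abs(W[...,1]+132)<80); q=W[k]
for lo in (70,100,120,140,155): 
    t=q[(q[:,2]>lo)&(q[:,2]<lo+18)]; print(lo,len(t),t.mean(0).round(1) if len(t) else '')
print('z',np.percentile(q[:,2],[80,95]),cv2.minAreaRect(q[:,:2].astype(np.float32)))
E
```

```text
tcp [568.8  18.2 234. ] ya 10.9 tilt 0.18 w 0.997 grip 0.0 t 18.67 F [ 0.2  0.2 -0.6] q6 -0.2 -> shift [ 50.8  -1.6 201. ] twist -0.1
cart ((558.8350830078125, 67.91123962402344), (43.553314208984375, 140.1764373779297), 11.046066284179688) [69.90114631 73.16026087]
70 31 [ 489.9 -129.4   79.4]
100 78 [ 492.2 -129.7  104.6]
120 16 [ 488.9 -127.4  128.3]
140 16 [ 489.3 -127.8  149.7]
155 86 [ 492.5 -131.5  162.4]
z [161.515244   164.12636523] ((491.63336181640625, -135.5873565673828), (97.17831420898438, 11.763750076293945), 73.89551544189453)
```

View pics/t2.png

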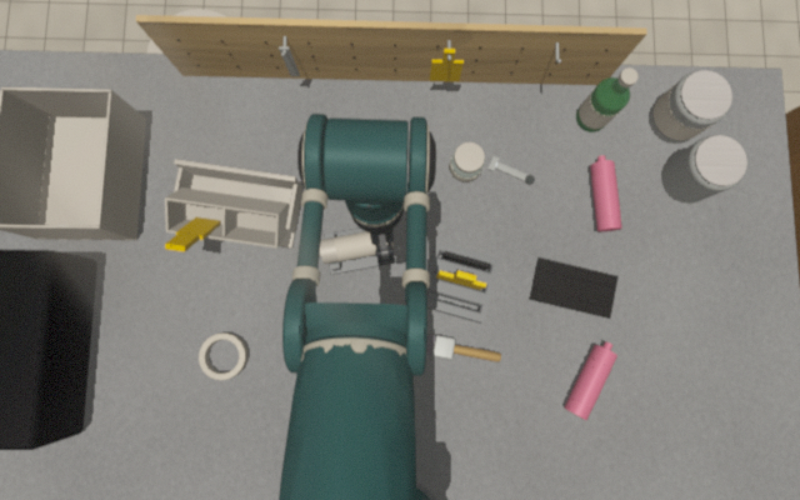

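The picture shows the scraper upright in the middle slot (462,281), with its top at 162 mm. The cartridge is in the cradle (345,248), centred within 1 mm, and the arm is clear.

```bash
python3 -c "from workcell import bot; print(bot.finish_job())"
```

```text
the job is handed in; nothing more can be done
None
```

I handed the job in at about 19 s of the 72 s. The final camera check showed the broad scraper upright at the bottom of the rack's middle slot and the cartridge seated within about 1 mm of the cradle's centre, and the narrow scraper still in the bin; the judge's verdict was not shown.

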